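Dock a glass flow chip in the code reader, frosted end first and label up

TASK

A glass flow chip lies across the two saddles of its white cradle. Find its frosted, code-marked end (the end with the small square notch in one corner), pick the chip up and, keeping the label face up, push it frosted end first into the slot of the chip reader until it is fully home against the spring contacts. The reader has no latch and its springs push the chip back out, so finish while still holding the chip fully home, and leave the other things on the bench where they are.

Things in the scene. Friction and masses are not known exactly. Their poses are not given: they have to be found in the camera images.
- chip: loose glass flow chip, a flat plate 90 x 30 x 6 mm (length x width x thickness), about 45 g. Origin: centre of its underside. x runs along its length to the frosted end, y across its width, z out of the label face (up at the start). Clear glass with a dark meander channel and two port rings, but frosted white at one end. Grip it across the 30 mm width, by its long edges near the clear end
- chip_notch (a point): on the chip, centre of the notch: an 8 x 8 mm square cut through the full thickness at the +x, -y corner (the right-hand corner of the frosted end, looking from the clear end, label up); 41 mm from the chip's centre along x, -11 mm along y
- chip_frosted_end (a point): on the chip, middle of the frosted end face: 45 mm from the chip's centre along +x, at half thickness (3 mm). The last 30 mm of the upper face at this end are frosted white and carry a dark square dot code
- chip_clear_end (a point): on the chip, middle of the clear end face: 45 mm from the chip's centre along -x, at half thickness
- cradle: white cradle fixed to the bench, place and direction vary. Origin: centre of its underside; x along the chip to its frosted end. Foot 52 x 40 x 6 mm; two saddle bars 8 mm long, 38 mm wide at x = -16 and 16 mm, tops 22 mm above the bench; nubs at their ends 3 mm higher, 32 mm apart. The chip lies on the bars, underside at 22 mm, both ends overhanging about 25 mm, free for fingers either side
- reader: chip reader, grey and white box fixed to the bench, 85 mm deep (x -40 to 45), 100 mm wide, 70 mm high, place and direction vary. Origin: centre of its underside; x points straight into the slot (away from the robot), y left, z up. The slot in its front (-x side) is 33 mm wide, 9 mm high and 31 mm deep, its floor 36.5 mm above the bench
- reader_key (a point): in the slot, centre of the front of a fixed key block that fills the right rear corner (-y side), 6.5 mm wide, full height, from 24.5 mm deep to the rear. Only a chip with frosted end first and label up, its notch round the key, passes beyond 24.5 mm; any other way the key stops it
- reader_mouth (a point): on the reader, centre of the slot in the plane of the front face: 40 mm from the reader's origin along -x, 41 mm above the bench. Black flared lips round it stand 10 mm out from the front and widen the mouth to about 43 x 19 mm
- reader_home (a point): inside the slot, where the middle of the frosted end face stands when the chip is fully home: 30.5 mm in from the front face, on the slot's centre line, 41 mm above the bench (a chip lying on the slot floor is 1.5 mm lower)
- contacts (a joint): travel in m of the spring contact carriage in the slot: 0 at rest (its face 24.5 mm in from the front), 0.006 at its stop (fully home). Its spring pushes back with 1 N at rest, 4 N at the stop. A red flag on top of the reader moves with it and stands beside the green line when home
- pump_c: dosing pump, fixed bench equipment behind the cradle: black front with knobs from 0.541 m ahead of the robot base (about 70 mm beyond the cradle's centre), from y = -0.107 to 0.248 m, 0.17 m high, a screen and a beaker on it reach 0.29 m. Keep the chip's free end and the gripper clear of it. Origin: its underside
- balance: analytical balance, fixed bench equipment right of the reader: from y = -0.275 m to the right, its front 0.437 m ahead of the robot base, 0.31 m high. Origin: its underside
- petri: bystander: clear round petri dish 65 mm across, 15 mm high. Origin: centre of its underside
- timer: bystander: white square bench timer 62 x 62 x 19 mm. Origin: centre of its underside
- marker: bystander: white and blue marker pen 124 mm long, 15 mm thick, lying down. Origin: centre of its underside, length along y
- vial_d: bystander: small clear sample vial with a pale cap, 27 mm across, 40 mm high. Origin: centre of its underside
- weight: bystander: steel calibration weight 21 mm across, 22 mm high. Origin: centre of its underside
There are look-alikes about, which are no part of the job. Several things have the shape of the chip; the one meant has the colours described above.

How it is judged (in metres and radians):
On the way:
1. the chip is lifted clear of its cradle (height (world z) of chip above 0.03 m and contact force between chip and cradle below 0.05 N and contact force between the fingers and chip above 1 N), for 0.1 s.
At the end, for the whole second after the job is handed in: the chip lies label up (within 0.15 rad of level) and straight in the reader's slot (within 0.15 rad), the middle of its frosted end within 6 mm of reader_home, the spring contacts pushed in by more than 4 of their 6 mm, and the chip is at rest and still held in the fingers (over 1 N) (value of joint contacts above 0.004 m and distance between chip_frosted_end and reader_home below 0.006 m and angle between chip's own z axis and vertical below 0.15 rad and angle between the x axis of chip and the x axis of reader, either way round below 0.15 rad and contact force between the fingers and chip above 1 N and linear speed of chip below 0.02 m/s); the arm keeps its last pose, push and grip.
It fails at once if a bystander (petri dish, timer, marker, vial, weight) is moved by more than 30 mm (distance of any of petri, timer, marker, vial_d, weight from where it was at the start of the episode above 0.03 m).
It fails at once if the chip is tipped off its level by more than 0.8 rad (angle between chip's own z axis and vertical above 0.8 rad).
It also fails if it takes over 58 s, if anything falls off the work surface, if the arm or the gripper's body presses on something with over 40 N, if the wrist force passes 120 N, or if a joint passes its speed limit or range.

ROBOT

A 6-joint arm with a two-finger parallel gripper is mounted at the origin on a cart in front of the work surface, level with it; the furniture and walls round the work are solid. World frame = base frame: x ahead of the robot, y to its left, z up, the work surface at z = 0. Lengths are in mm, angles in degrees, forces in N, time in s.
With the tool pointing down it reaches from about 350 to 850 mm from the base axis. Payload 8.1 kg.
Tool frame: the origin (TCP) lies midway between the tips of the shut fingers; the grasp point (between the pads) lies 19 mm behind it (r.tcp_to_grasp is the distance from the TCP to the grasp point, in mm); z points along the fingers, y is the direction in which the jaws open and shut (so a half turn about z gives the same grasp; the last joint's range is limited). The gripper opens to 85 mm and grips with 20 to 120 N. Pads are 22 mm wide; open, the fingers measure 114 mm over their backs; the gripper's body (76 mm by 85 mm) begins 54 mm behind the grasp point. The pads swing forward as they close: fully open they stand 13 mm farther back than shut.
Start: joints at [68.847, 7.471, 85.268, -0, 87.261, -4.893], TCP at [167.981, 576.01, 231.292] pointing down, gripper open.
Joint ranges: [-169.43, 169.43], [-51.17, 129.36], [1.28, 143.12], [-76.62, 256.62], [0, 156.53], [-152.29, 152.29]. Speed limits (degrees/s): [136.94, 136.94, 159.86, 180, 180, 180].

INTERFACE

Orientations are given as [roll, pitch, yaw] about the fixed x, y, z axes, in that order (R = Rz(yaw) Ry(pitch) Rx(roll)).
In Python, from bench import r gives the robot as it stands.
- The arm moves only by the tool jog_arm, never from a script. Its argument "targets" is a list of rows, each a list of 7 numbers: the shift along the tool's x, y, z in m, then the turn, a rotation vector about the tool's x, y, z in rad, then the closure, from 0 (fully open) to 1 (shut). In form: [[dx, dy, dz, wx, wy, wz, claw], ...]. A call has 1 to 5 rows; each row is the pose to reach, as a shift and turn from the pose commanded when the call began, along the tool's axes at that moment; what a row does not reach only later rows make up. A row lasts 1/12 s, in which the tool goes at most 41.7 mm and 7.16 degrees, less where a joint would pass 70% of its speed; a pose out of reach is approached as far as the arm can. A call with a gripper value outside its range is refused whole. The fingers move at their own pace and stop on an object; "newtons" is the grip in N (left out, the last holds). Time passes only in rows, so rows that repeat a pose let the fingers close. It gives the time, the measured TCP pose, the force and the opening at its end, in the units of the state.
- r.sense(): the state, without advancing time (a new reading comes with each control period).
- r.snapshot(name): name is "scene" or "top" or "wrist"; returns a dict with "pixels" (384x512x3 uint8, red, green, blue), "fx", "fy", "cx", "cy" (pixels), "dist" ([k1, k2, p1, p2, k3] as OpenCV has them; the pictures are not rectified), "origin" and "attitude" of the camera in the world. Camera axes: x right, y down, z forward; pixel columns grow to the right and rows downward; lengths in mm; the calibration is good to about 2 mm. A picture is of the moment at which its call begins. There is no depth.
- r.hand_in(): hands the job in, once; it reports no verdict.
The state is a dict: "time": time; "joint_pos": joint angles; "qd": joint speeds; "joint_efforts": joint torques, N m; "tool_pos": TCP position; "tcp_rot": TCP orientation; "ft_force": force on the tool from outside, world axes, zero at the start; "wrist_torque": the same for the moment, N m; "finger_gap": finger opening in mm.
Only numpy, scipy, OpenCV 4.12 (cv2) and the standard library are available. Lean on these libraries where they do the work, as an engineer would, in place of code of your own. Each camera call takes 0.05 s, during which the arm holds its last target.

## Working session

There is one attempt and no reset: what is moved stays moved. The work goes in short steps, Python scripts to look and compute and a tool call to move; the robot and the scene stay as the last step left them, time stands still between calls to the robot, and variables do not carry over. Pictures are saved under pics/ and viewed, and the job is handed in when it is done.

Besides the shell and the picture viewer there is one more tool, called in YAML: its name, and indented under it one key for each argument. jog_arm: Moves the arm, as the interface text tells. Its arguments: {"type":"object","properties":{"targets":{"type":"array","items":{"type":"array","items":{"type":"number"}}},"newtons":{"type":"number"}},"required":["targets"]}

```bash
ls; mkdir -p pics; python3 - <<'E'
from bench import r
import cv2,json
print(r.sense())
for n in ["scene","top","wrist"]:
    s=r.snapshot(n); cv2.imwrite(f"pics/{n}0.png",s["pixels"][:,:,::-1])
    print(n,{k:v for k,v in s.items() if k!="pixels"})
E
```

```text
pics
{'time': 0.0, 'joint_pos': array([ 6.88452147e+01,  7.51521930e+00,  8.53299966e+01, -2.76200389e-03,
        8.72599764e+01, -4.89202007e+00]), 'qd': array([-0.07882996, -0.03300861,  0.0008563 ,  0.06516417, -0.01270322,
       -0.03918538]), 'joint_efforts': array([ 9.15120690e-04, -5.69357371e+01, -5.00573552e+01, -2.15891455e-04,
        1.40571536e-02, -2.63373664e-05]), 'tool_pos': array([167.81292632, 575.48559998, 230.23638206]), 'tcp_rot': array([-1.79894956e+02, -6.22205323e-03,  1.63737364e+02]), 'ft_force': array([-0.41722423, -0.73699801, -0.63949865]), 'wrist_torque': array([-0.025311  ,  0.02268557,  0.01746167]), 'finger_gap': 85.28063848020106}
scene {'fx': 367.13921064624634, 'fy': 367.13921064624634, 'cx': 257.42061861783225, 'cy': 196.71355030682545, 'dist': array([-0.02133356,  0.        ,  0.        ,  0.        ,  0.        ]), 'origin': array([ 136.69712303, -804.03619179,  994.22065178]), 'attitude': array([-1.37749756e+02, -1.74070311e-02, -2.72234760e+01])}
top {'fx': 412.76332846777825, 'fy': 412.76332846777825, 'cx': 259.5377863425662, 'cy': 191.80481343691238, 'dist': array([-0.03639578,  0.        ,  0.        ,  0.        ,  0.        ]), 'origin': array([ 378.72807961,  -48.67368724, 1308.26554707]), 'attitude': array([-172.92813382,    0.91726542,  -91.30090457])}
wrist {'fx': 329.22848884228995, 'fy': 329.22848884228995, 'cx': 257.8050716590801, 'cy': 186.69124033509246, 'dist': array([0.03333369, 0.        , 0.        , 0.        , 0.        ]), 'origin': array([ 98.26550105, 595.92801968, 372.44043135]), 'attitude': array([1.63859911e+02, 7.19726220e-02, 7.37640618e+01])}
```

View pics/scene0.png

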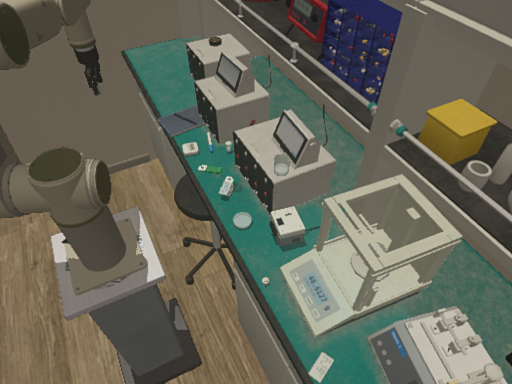

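View pics/top0.png

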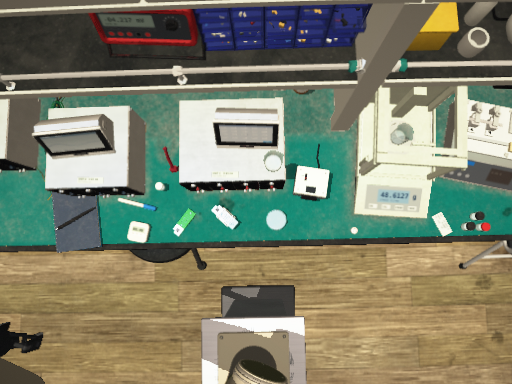

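View pics/wrist0.png

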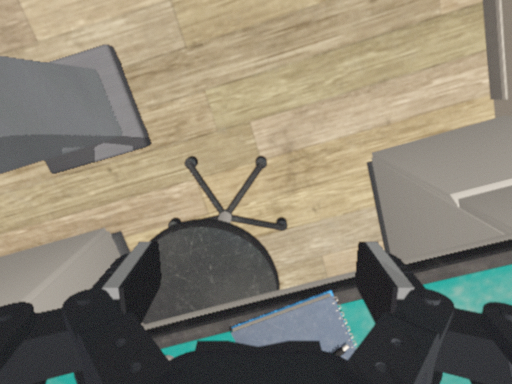

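```bash
cat > h.py <<'E'
import numpy as np,cv2
from scipy.spatial.transform import Rotation as R
def att(s): return R.from_euler('xyz',s["attitude"],degrees=True).as_matrix()
def cast(s,uv,z):
    K=np.array([[s["fx"],0,s["cx"]],[0,s["fy"],s["cy"]],[0,0,1]])
    p=cv2.undistortPoints(np.array(uv,float).reshape(-1,1,2),K,s["dist"]).reshape(-1,2)
    d=np.c_[p,np.ones(len(p))]@att(s).T
    o=s["origin"]; return o+d*((z-o[2])/d[:,2])[:,None]
def proj(s,P):
    K=np.array([[s["fx"],0,s["cx"]],[0,s["fy"],s["cy"]],[0,0,1]])
    M=att(s).T; rv=cv2.Rodrigues(M)[0]
    return cv2.projectPoints(np.array(P,float).reshape(-1,1,3),rv,-M@s["origin"],K,s["dist"])[0].reshape(-1,2)
def crop(s,x0,y0,x1,y1,k,name):
    c=s["pixels"][y0:y1,x0:x1,::-1]; cv2.imwrite(name,cv2.resize(c,None,fx=k,fy=k,interpolation=cv2.INTER_CUBIC))
E
python3 - <<'E'
from bench import r
from h import *
s=r.snapshot("top"); crop(s,160,160,340,245,4,"pics/t1.png")
print(cast(s,[[225,217],[184,222],[276,220],[354,231],[137,204],[139,232],[160,186]],10).round())
print(cast(s,[[225,217]],28).round(), cast(s,[[312,182]],70).round())
s=r.snapshot("scene"); crop(s,190,120,330,260,5,"pics/s1.png")
E
```

```text
[[ 463.   79.   10.]
 [ 450.  209.   10.]
 [ 450.  -81.   10.]
 [ 409. -324.   10.]
 [ 511.  359.   10.]
 [ 422.  352.   10.]
 [ 567.  286.   10.]]
[[462.  77.  28.]] [[ 559. -192.   70.]]
```

View pics/t1.png

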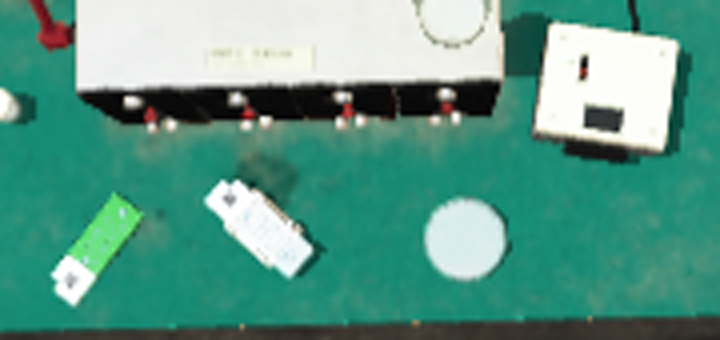

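View pics/s1.png

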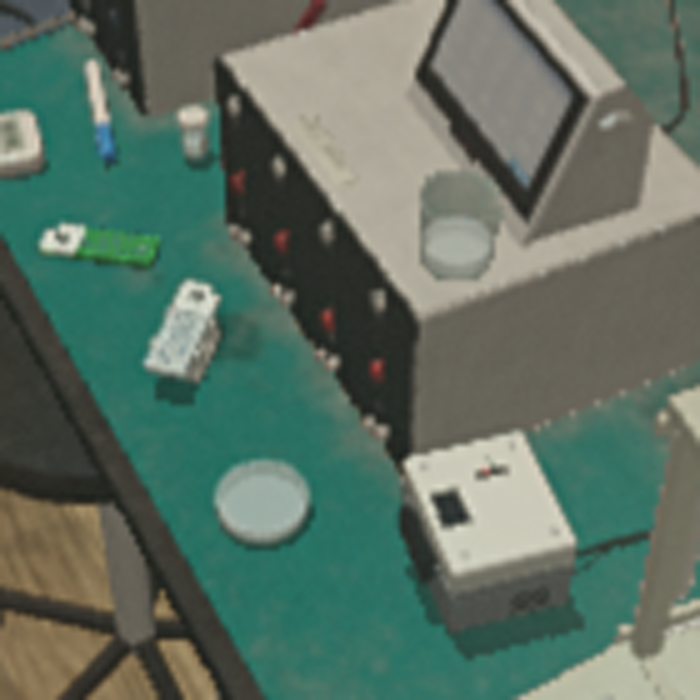

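```bash
cat >> h.py <<'E'
def rel(pos,yaw,cpos,crot):
    "shift(m)+rotvec in tool frame from pose cpos/crot(rpy deg) to down pose at pos,yaw"
    A=R.from_euler('xyz',crot,degrees=True); B=R.from_euler('xyz',[180,0,yaw],degrees=True)
    return np.r_[A.inv().apply(np.array(pos)-cpos)/1000,(A.inv()*B).as_rotvec()].round(4)
E
python3 - <<'E'
from bench import r
from h import *
s=r.snapshot("wrist"); q=r.sense(); print(q["time"],q["tool_pos"],q["tcp_rot"])
A=R.from_euler('xyz',[180,0,163.74],degrees=True)
co=A.inv().apply(s["origin"]-np.array([167.98,576.01,231.29])); cr=A.inv()*R.from_euler('xyz',s["attitude"],degrees=True)
print(co,cr.as_euler('xyz',degrees=True), cr.apply([0,0,1]))
# predicted view
for pos,yaw in [((430,40,170),48),((420,30,200),48)]:
    B=R.from_euler('xyz',[180,0,yaw],degrees=True)
    s2=dict(s); s2["origin"]=np.array(pos)+B.apply(co); s2["attitude"]=(B*cr).as_euler('xyz',degrees=True)
    print(proj(s2,[[435,45,28],[495,107,28],[462,77,28]]).round())
    print(rel(pos,yaw,[167.98,576.01,231.29],[180,0,163.74]))
E
```

```text
0.3 [167.89670711 575.82741535 230.91871344] [-1.79960174e+02 -5.23952086e-03  1.63740246e+02]
[  72.49184017   -0.26744724 -141.59243857] [-1.61439551e+01 -2.68467958e-02  8.99759739e+01] [-2.78051809e-01 -3.33491120e-04  9.60566021e-01]
[[259. 169.]
 [263.  64.]
 [257. 120.]]
[-0.4016 -0.4412  0.0613  0.     -0.      2.02  ]
[[259. 147.]
 [263.  50.]
 [258. 102.]]
[-0.3948 -0.4536  0.0313  0.     -0.      2.02  ]
```

jog_arm:
  targets:
    - [-0.4,-0.447,0.04,0,0,2.02,0]
    - [-0.4,-0.447,0.04,0,0,2.02,0]
    - [-0.4,-0.447,0.04,0,0,2.02,0]
    - [-0.4,-0.447,0.04,0,0,2.02,0]
    - [-0.4,-0.447,0.04,0,0,2.02,0]

```text
time: 0.72
tool_pos: [257.9, 386.8, 217.1]
tcp_rot: [180.0, 0.0, 127.6]
ft_force: [0.8, -0.2, 0.6]
finger_gap: 85.3
```

```bash
cat > go.py <<'E'
import sys
from bench import r
from h import *
a=[float(v) for v in sys.argv[1:5]]
q=r.sense(); print(q["time"],q["tool_pos"].round(1),q["tcp_rot"].round(2),q["ft_force"].round(1),round(q["finger_gap"],1))
print(rel(a[:3],a[3],q["tool_pos"],q["tcp_rot"]))
E
python3 go.py 430 40 190 48
```

```text
0.7167 [257.9 386.8 217.1] [1.7999e+02 1.0000e-02 1.2762e+02] [ 0.8 -0.2  0.6] 85.3
[-3.7970e-01 -7.5400e-02  2.7200e-02  2.0000e-04  0.0000e+00  1.3896e+00]
```

jog_arm:
  targets:
    - [-0.38,-0.075,0.027,0,0,1.39,0]
    - [-0.38,-0.075,0.027,0,0,1.39,0]
    - [-0.38,-0.075,0.027,0,0,1.39,0]
    - [-0.38,-0.075,0.027,0,0,1.39,0]
    - [-0.38,-0.075,0.027,0,0,1.39,0]

```text
time: 1.13
tool_pos: [351.7, 201.2, 203.1]
tcp_rot: [179.9, -0.0, 91.8]
ft_force: [0.9, 0.5, -1.2]
finger_gap: 85.3
```

```bash
python3 go.py 430 40 190 48
```

```text
1.1333 [351.7 201.2 203.1] [ 1.7994e+02 -2.0000e-02  9.1790e+01] [ 0.9  0.5 -1.2] 85.3
[-0.1635  0.0732  0.0131  0.0009 -0.0008  0.7643]
```

jog_arm:
  targets:
    - [-0.163,0.073,0.013,0,0,0.764,0]
    - [-0.163,0.073,0.013,0,0,0.764,0]
    - [-0.163,0.073,0.013,0,0,0.764,0]
    - [-0.163,0.073,0.013,0,0,0.764,0]
    - [-0.163,0.073,0.013,0,0,0.764,0]

```text
time: 1.55
tool_pos: [431.7, 38.0, 189.8]
tcp_rot: [179.9, 0.1, 55.8]
ft_force: [-0.2, 0.1, 0.4]
finger_gap: 85.7
```

```bash
python3 go.py 430 40 190 48
```

```text
1.55 [431.7  38.  189.8] [1.7989e+02 6.0000e-02 5.5750e+01] [-0.2  0.1  0.4] 85.7
[ 0.0007 -0.0025 -0.0002  0.0019  0.0009  0.1353]
```

jog_arm:
  targets:
    - [0,0,0,0,0,0.07,0]
    - [0,0,0,0,0,0.135,0]
    - [0,0,0,0,0,0.135,0]

```text
time: 1.8
tool_pos: [430.3, 42.2, 189.9]
tcp_rot: [-180.0, 0.0, 48.3]
ft_force: [-0.2, 0.4, -0.4]
finger_gap: 85.3
```

```bash
python3 - <<'E'
from bench import r
from h import *
q=r.sense(); print(q["time"],q["tool_pos"].round(1),q["tcp_rot"].round(2))
s=r.snapshot("wrist"); crop(s,0,0,512,384,1.5,"pics/w1.png"); print(s["origin"],s["attitude"])
import pickle; pickle.dump(s,open("w1.pkl","wb"))
E
```

```text
1.8 [430.3  42.2 189.9] [-179.99    0.     48.32]
[475.84222326  95.38870928 331.95724267] [ 1.63796479e+02  6.54989027e-02 -4.16560883e+01]
```

View pics/w1.png

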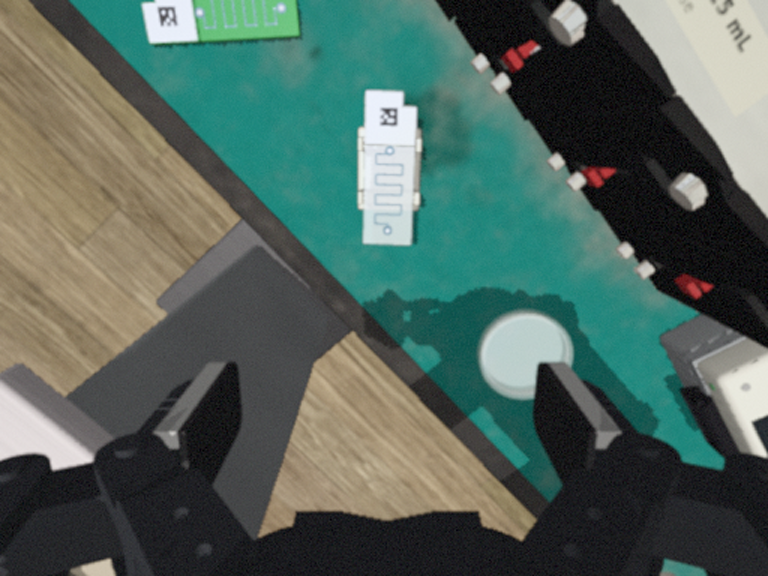

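```bash
python3 - <<'E'
from h import *
import pickle; s=pickle.load(open("w1.pkl","rb"))
crop(s,220,50,300,180,6,"pics/w1c.png")
E
```

```text
(no output)
```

View pics/w1c.png

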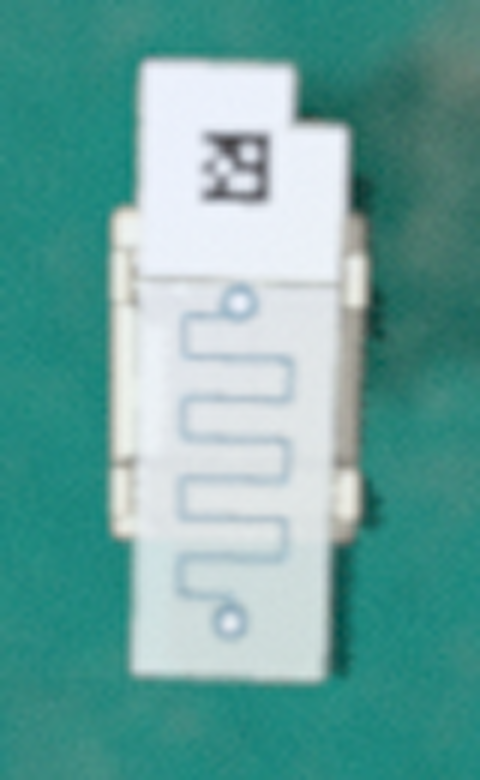

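```bash
python3 - <<'E'
from h import *
import pickle; s=pickle.load(open("w1.pkl","rb"))
px=np.array([[141,61],[296,64],[350,125],[130,675],[328,680]])/6+[220,50]-0.5+1/12
P=cast(s,px,28); print(P.round(1))
a=P[0]-P[3]; yaw=np.degrees(np.arctan2(a[1],a[0])); print(np.linalg.norm(a),yaw,np.linalg.norm(P[3]-P[4]))
b=P[2]-P[4]; print(np.degrees(np.arctan2(b[1],b[0])))
ce=(P[3]+P[4])/2; u=np.array([np.cos(np.radians(yaw)),np.sin(np.radians(yaw)),0])
for t in (0,10,45,90): print(t,(ce+u*t).round(1))
E
```

```text
[[483.  123.1  28. ]
 [499.4 108.   28. ]
 [499.8  96.6  28. ]
 [421.3  58.   28. ]
 [443.9  36.8  28. ]]
89.72445140597095 46.48967351390591 31.066072946802134
46.95355128659649
0 [432.6  47.4  28. ]
10 [439.5  54.6  28. ]
45 [463.6  80.   28. ]
90 [494.6 112.6  28. ]
```

```bash
python3 go.py 440 55.3 70 46.7
```

```text
1.85 [430.2  42.5 189.9] [-179.99    0.     48.6 ] [ 0.4  1.2 -0.3] 85.4
[ 1.600e-02 -1.100e-03  1.199e-01 -1.000e-04  0.000e+00  3.320e-02]
```

jog_arm:
  targets:
    - [0.016,-0.001,0.04,0,0,0.03,0]
    - [0.016,-0.001,0.08,0,0,0.03,0]
    - [0.016,-0.001,0.12,0,0,0.03,0]
    - [0.016,-0.001,0.12,0,0,0.03,0]

```text
time: 2.18
tool_pos: [433.7, 55.8, 62.1]
tcp_rot: [-179.5, 0.5, 47.1]
ft_force: [-2.4, 0.2, -2.0]
finger_gap: 85.5
```

```bash
python3 - <<'E'
from bench import r
from h import *
s=r.snapshot("wrist"); crop(s,0,0,512,384,1.5,"pics/w2.png")
q=r.sense(); print(q["time"],q["tool_pos"].round(1),q["tcp_rot"].round(2))
import pickle; pickle.dump(s,open("w2.pkl","wb"))
E
```

```text
2.2333 [435.7  55.8  65.9] [-179.6     0.38   47.03]
```

View pics/w2.png

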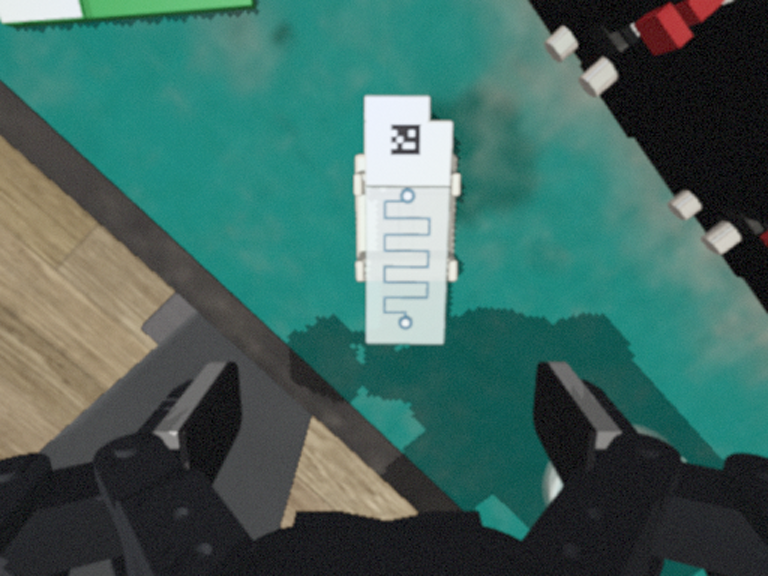

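jog_arm:
  targets:
    - [0,0,0,0,0,0,0]
    - [0,0,0,0,0,0,0]
    - [0,0,0,0,0,0,0]

```text
time: 2.48
tool_pos: [442.6, 55.5, 73.2]
tcp_rot: [179.8, -0.2, 46.9]
ft_force: [0.4, 0.1, 0.7]
finger_gap: 85.5
```

```bash
python3 - <<'E'
from bench import r
from h import *
s=r.snapshot("wrist"); crop(s,230,50,320,240,4,"pics/w3.png")
q=r.sense(); print(q["time"],q["tool_pos"].round(1),q["tcp_rot"].round(2))
import pickle; pickle.dump(s,open("w3.pkl","wb"))
E
```

```text
2.5333 [442.4  55.4  72.9] [179.79  -0.2   46.88]
```

View pics/w3.png

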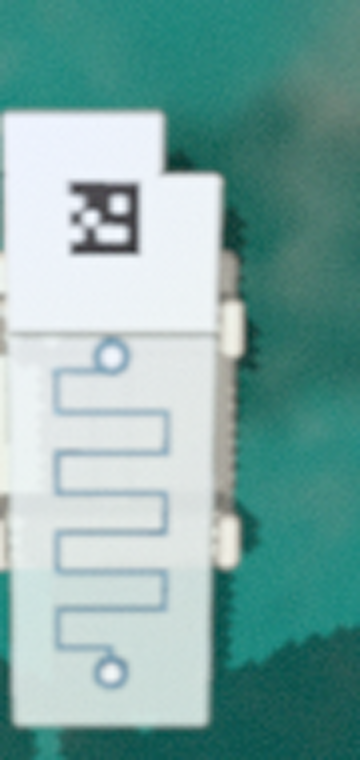

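```bash
cat > m.py <<'E'
from h import *
import pickle; s=pickle.load(open("w3.pkl","rb"))
px=np.array([[3,112],[165,112],[222,174],[13,724],[210,724]])/4+[230,50]-0.5+1/8
P=cast(s,px,28); print(P.round(1))
a=P[0]-P[3]; yaw=np.degrees(np.arctan2(a[1],a[0])); print(np.linalg.norm(a),yaw,np.linalg.norm(P[3]-P[4]))
b=P[2]-P[4]; y2=np.degrees(np.arctan2(b[1],b[0]));print(y2)
yaw=(yaw+y2)/2
ce=(P[3]+P[4])/2; u=np.array([np.cos(np.radians(yaw)),np.sin(np.radians(yaw)),0])
for t in (0,11,45,90): print(t,(ce+u*t).round(1))
E
python3 m.py; python3 go.py 440 55 40 46.9
```

```text
[[483.3 122.7  28. ]
 [499.3 107.8  28. ]
 [499.5  96.5  28. ]
 [421.9  57.8  28. ]
 [444.   37.1  28. ]]
89.28591411990665 46.56221782853301 30.314347630755673
46.947678148684766
0 [433.   47.5  28. ]
11 [440.5  55.5  28. ]
45 [463.8  80.3  28. ]
90 [494.6 113.   28. ]
2.5333 [442.4  55.4  72.9] [179.79  -0.2   46.88] [0.7 0.2 0.7] 85.4
[-0.002  -0.0016  0.0328  0.0036 -0.0035 -0.0003]
```

jog_arm:
  targets:
    - [0,0,0.008,0,0,0,0]
    - [0,0,0.018,0,0,0,0]
    - [0,0,0.026,0,0,0,0]
    - [0,0,0.03,0,0,0,0]
    - [0,0,0.03,0,0,0,0]

```text
time: 2.95
tool_pos: [438.5, 55.3, 38.1]
tcp_rot: [-179.9, 0.1, 46.9]
ft_force: [0.6, -0.5, 0.1]
finger_gap: 85.2
```

jog_arm:
  targets:
    - [0,0,0,0,0,0,0]
    - [0,0,0,0,0,0,0]
    - [0,0,0,0,0,0,0]

```text
time: 3.2
tool_pos: [440.4, 55.4, 40.3]
tcp_rot: [180.0, -0.0, 46.9]
ft_force: [-0.6, 0.4, 0.6]
finger_gap: 85.3
```

```bash
python3 go.py 440.3 55.4 7 46.9
```

```text
3.2 [440.4  55.4  40.3] [ 1.7998e+02 -2.0000e-02  4.6860e+01] [-0.6  0.4  0.6] 85.3
[-0.0001 -0.0001  0.0333  0.0004 -0.0003 -0.0007]
```

jog_arm:
  targets:
    - [0,0,0.007,0,0,0,0]
    - [0,0,0.016,0,0,0,0]
    - [0,0,0.024,0,0,0,0]
    - [0,0,0.03,0,0,0,0]
    - [0,0,0.032,0,0,0,0]

```text
time: 3.62
tool_pos: [438.7, 55.4, 6.1]
tcp_rot: [-179.9, 0.1, 46.9]
ft_force: [-0.4, -0.7, -0.2]
finger_gap: 85.6
```

jog_arm:
  newtons: 40
  targets:
    - [0,0,0,0,0,0,0.4]
    - [0,0,0,0,0,0,0.5]
    - [0,0,0,0,0,0,0.5]
    - [0,0,0,0,0,0,0.5]

```text
time: 3.95
tool_pos: [440.5, 55.4, 8.4]
tcp_rot: [180.0, -0.0, 46.9]
ft_force: [0.3, 0.0, -0.1]
finger_gap: 43.1
```

```bash
python3 - <<'E'
from bench import r
from h import *
s=r.snapshot("wrist"); crop(s,0,0,512,384,1.5,"pics/w4.png")
q=r.sense(); print(q["time"],q["tool_pos"].round(1),q["tcp_rot"].round(2),q["ft_force"],q["finger_gap"])
E
```

```text
4.0 [440.5  55.4   8.4] [ 1.7997e+02 -3.0000e-02  4.6860e+01] [-0.31345126  0.53162813 -0.22813416] 42.68135790336673
```

View pics/w4.png

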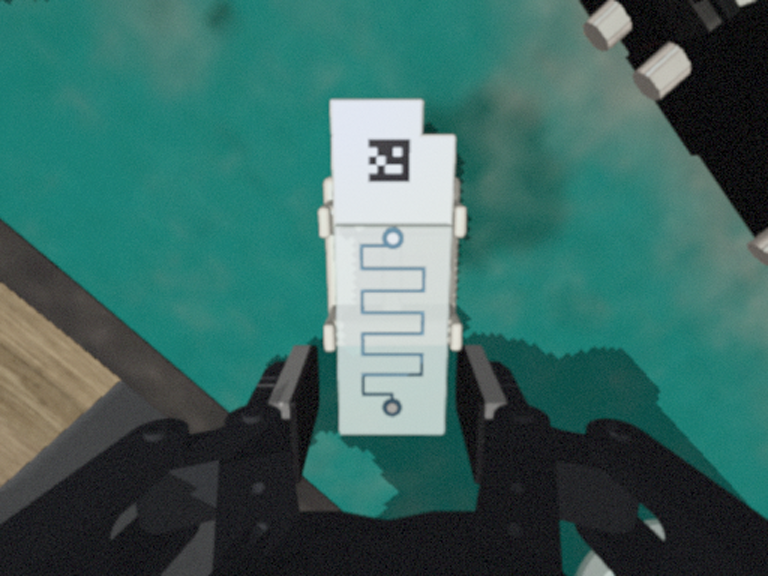

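jog_arm:
  newtons: 40
  targets:
    - [0,0,0,0,0,0,0.7]
    - [0,0,0,0,0,0,0.8]
    - [0,0,0,0,0,0,0.8]
    - [0,0,0,0,0,0,0.8]
    - [0,0,0,0,0,0,0.8]

```text
time: 4.42
tool_pos: [440.6, 55.3, 8.4]
tcp_rot: [179.9, -0.0, 46.9]
ft_force: [0.0, -1.6, 4.4]
finger_gap: 28.9
```

```bash
python3 - <<'E'
from bench import r
from h import *
s=r.snapshot("wrist"); crop(s,0,0,512,384,1.5,"pics/w5.png")
s=r.snapshot("top"); crop(s,280,150,340,210,10,"pics/t5.png")
q=r.sense(); print(q["time"],q["tool_pos"].round(1),q["tcp_rot"].round(2),q["ft_force"],q["finger_gap"])
import pickle; pickle.dump(s,open("t5.pkl","wb"))
E
```

```text
4.5167 [440.7  55.3   8.4] [ 1.7995e+02 -3.0000e-02  4.6860e+01] [ 1.27700739 -3.03266987  4.6021422 ] 28.995546235776466
```

View pics/w5.png

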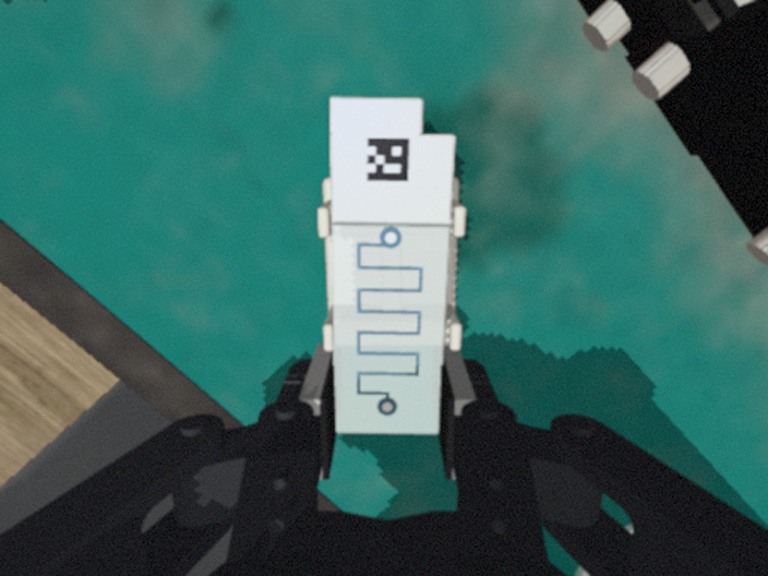

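View pics/t5.png

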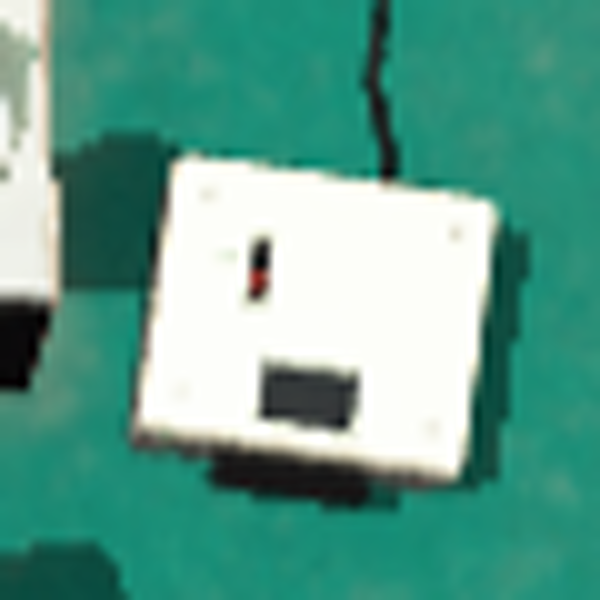

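jog_arm:
  targets:
    - [0,0,-0.006,0,0,0,0.8]
    - [0,0,-0.016,0,0,0,0.8]
    - [0,0,-0.03,0,0,0,0.8]
    - [0,0,-0.042,0,0,0,0.8]
    - [0,0,-0.05,0,0,0,0.8]

```text
time: 4.93
tool_pos: [440.2, 55.6, 59.4]
tcp_rot: [180.0, -0.0, 46.9]
ft_force: [-0.8, 0.0, 0.3]
finger_gap: 28.6
```

```bash
python3 - <<'E'
from h import *
import pickle; s=pickle.load(open("t5.pkl","rb"))
px=np.array([[177,155],[496,207],[138,427],[462,474]])/10+[280,150]-0.5+1/20
P=cast(s,px,70); print(P.round(1))
for a,b in ((0,1),(2,3),(2,0),(3,1)):
    d=P[b]-P[a]; print(np.linalg.norm(d),np.degrees(np.arctan2(d[1],d[0])))
E
python3 go.py 400 20 110 46.9
```

```text
[[ 612.  -149.    70. ]
 [ 593.5 -245.3   70. ]
 [ 528.9 -134.4   70. ]
 [ 512.2 -231.5   70. ]]
98.0473565362907 -100.86309376548074
98.52272663204825 -99.74287632542635
84.37922527609243 -9.973109568403116
82.4618407407151 -9.635147307596062
4.9333 [440.2  55.6  59.4] [ 1.800e+02 -3.000e-02  4.686e+01] [-0.8  0.   0.3] 28.6
[-0.0535 -0.005  -0.0506  0.     -0.0006 -0.0007]
```

```bash
python3 go.py 398 -161 60 -10
```

```text
4.9333 [440.2  55.6  59.4] [ 1.800e+02 -3.000e-02  4.686e+01] [-0.8  0.   0.3] 28.6
[-1.869e-01  1.173e-01 -7.000e-04 -2.000e-04 -5.000e-04  9.924e-01]
```

jog_arm:
  targets:
    - [-0.01,0.006,0,0,0,0.05,0.8]
    - [-0.028,0.018,0,0,0,0.14,0.8]
    - [-0.048,0.03,0,0,0,0.25,0.8]
    - [-0.07,0.044,0,0,0,0.36,0.8]
    - [-0.09,0.056,0,0,0,0.48,0.8]

```text
time: 5.35
tool_pos: [418.7, -49.3, 58.1]
tcp_rot: [-180.0, 0.0, 19.1]
ft_force: [0.8, -0.9, -0.8]
finger_gap: 28.9
```

```bash
python3 go.py 398 -161 60 -10
```

```text
5.35 [418.7 -49.3  58.1] [-1.7998e+02  2.0000e-02  1.9100e+01] [ 0.8 -0.9 -0.8] 28.9
[-5.610e-02  9.870e-02 -1.900e-03 -3.000e-04  4.000e-04  5.078e-01]
```

jog_arm:
  targets:
    - [-0.013,0.024,-0.001,0,0,0.12,0.8]
    - [-0.026,0.047,-0.001,0,0,0.24,0.8]
    - [-0.038,0.069,-0.001,0,0,0.35,0.8]
    - [-0.049,0.087,-0.001,0,0,0.45,0.8]
    - [-0.056,0.098,-0.001,0,0,0.507,0.8]

```text
time: 5.77
tool_pos: [398.3, -161.2, 59.2]
tcp_rot: [180.0, 0.0, -10.1]
ft_force: [-0.6, 0.1, -0.1]
finger_gap: 28.3
```

jog_arm:
  targets:
    - [0,0,0,0,0,0,0.8]
    - [0,0,0,0,0,0,0.8]
    - [0,0,0,0,0,0,0.8]
    - [0,0,0,0,0,0,0.8]

```text
time: 6.1
tool_pos: [399.1, -158.7, 58.9]
tcp_rot: [-180.0, 0.0, -9.6]
ft_force: [0.2, 0.2, -0.6]
finger_gap: 28.6
```

```bash
python3 - <<'E'
from bench import r
from h import *
q=r.sense(); print(q["time"],q["tool_pos"].round(1),q["tcp_rot"].round(2),q["ft_force"],q["finger_gap"])
s=r.snapshot("wrist"); crop(s,0,0,512,384,1.5,"pics/w6.png")
import pickle; pickle.dump(s,open("w6.pkl","wb"))
s=r.snapshot("scene"); crop(s,220,180,320,260,8,"pics/s6.png")
pickle.dump(s,open("s6.pkl","wb"))
E
```

```text
6.1 [ 399.1 -158.7   58.9] [-1.7997e+02  2.0000e-02 -9.5700e+00] [ 0.15743655  0.22410998 -0.55903746] 28.64563255378642
```

View pics/w6.png

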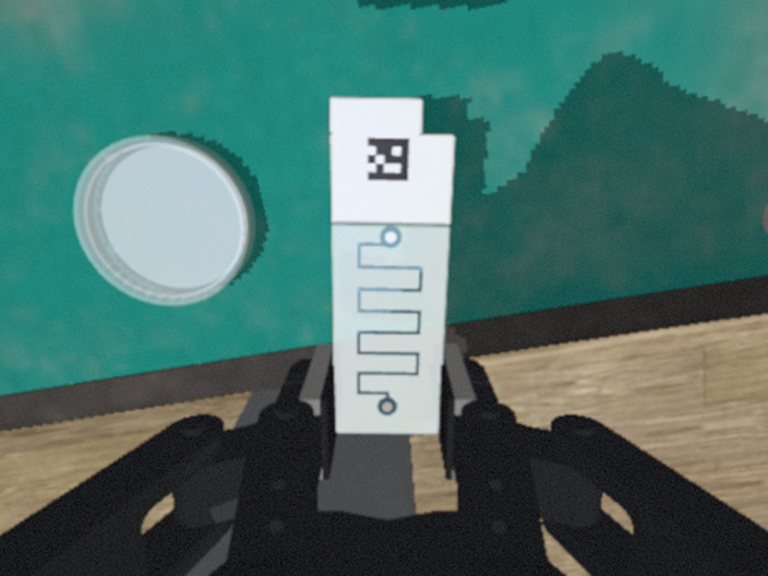

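View pics/s6.png

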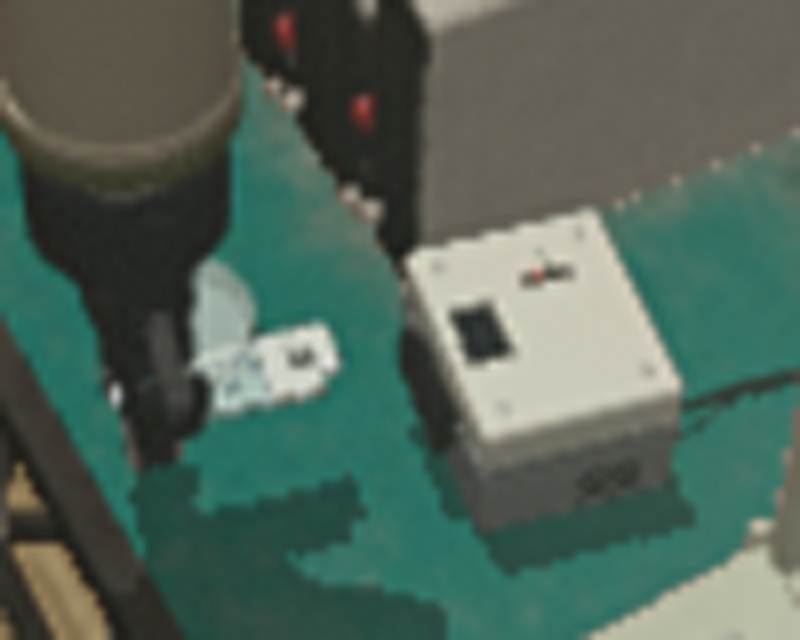

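jog_arm:
  targets:
    - [0.0,0,-0.02,0,0,0,0.8]
    - [0.005,0,-0.045,0,0,0,0.8]
    - [0.015,0,-0.07,0,0,0,0.8]
    - [0.025,0,-0.09,0,0,0,0.8]
    - [0.03,0,-0.1,0,0,0,0.8]

```text
time: 6.62
tool_pos: [430.9, -164.8, 162.2]
tcp_rot: [179.9, -0.3, -9.6]
ft_force: [0.5, -0.7, 0.9]
finger_gap: 28.9
```

jog_arm:
  targets:
    - [0,0,0,0,0,0,0.8]
    - [0,0,0,0,0,0,0.8]
    - [0,0,0,0,0,0,0.8]
    - [0,0,0,0,0,0,0.8]

```text
time: 6.95
tool_pos: [427.2, -163.9, 156.9]
tcp_rot: [-179.9, 0.2, -9.7]
ft_force: [-0.1, -0.6, -1.3]
finger_gap: 29.0
```

```bash
python3 - <<'E'
from bench import r
from h import *
q=r.sense(); print(q["time"],q["tool_pos"].round(1),q["tcp_rot"].round(2),q["ft_force"],q["finger_gap"])
s=r.snapshot("wrist"); crop(s,0,0,512,384,1.5,"pics/w7.png")
import pickle; pickle.dump(s,open("w7.pkl","wb"))
E
```

```text
6.95 [ 427.2 -163.9  156.9] [-179.94    0.19   -9.68] [-0.05621562 -0.56628246 -1.28893928] 29.027086961433575
```

View pics/w7.png

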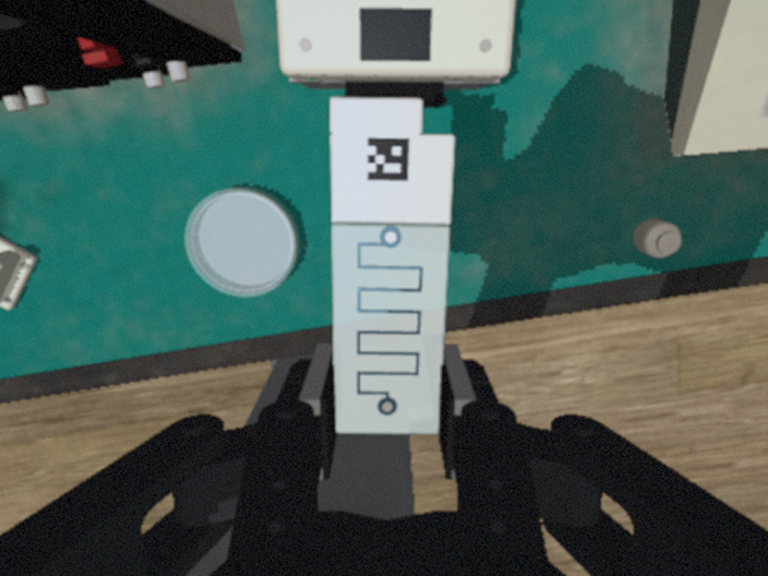

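```bash
python3 - <<'E'
from h import *
import pickle; s=pickle.load(open("w7.pkl","rb"))
crop(s,175,0,355,80,4,"pics/w7c.png")
E
```

```text
(no output)
```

View pics/w7c.png

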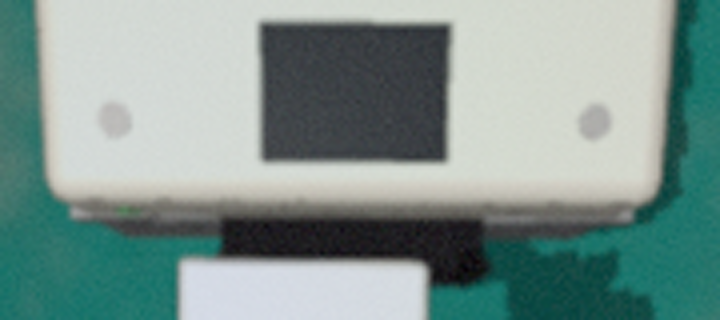

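```bash
python3 - <<'E'
from h import *
import pickle; s=pickle.load(open("w7.pkl","rb"))
f=lambda p:np.array(p)/4+[175,0]-0.5+1/8
g=lambda p:np.array(p)/1.5-0.5+1/3
S=cast(s,f([[115,120],[595,121],[355,91],[48,150],[664,150]]),70)
L=cast(s,f([[222,222],[488,222],[475,283]]),51)
L2=cast(s,f([[48,197],[660,197]]),70)
tz=156.9+19.6
C=cast(s,g([[330.5,97],[422,98],[455,135],[334.5,433],[440,433]]),tz)
print("screws",S.round(1));print("lips",L.round(1),"front",L2.round(1));print("chip",C.round(1))
ang=lambda d:np.degrees(np.arctan2(d[1],d[0]))
ry=ang(S[0]-S[1])-90; print("reader yaw",ry,ang(S[3]-S[4])-90, ang(L[0]-L[1])-90)
print("chip yaw",ang(C[0]-C[3]),ang(C[2]-C[4]),np.linalg.norm(C[0]-C[3]),np.linalg.norm(C[3]-C[4]))
u=np.array([np.cos(np.radians(ry)),np.sin(np.radians(ry))]);n=np.array([-u[1],u[0]])
for nm,p in [("screwmid",S[:2].mean(0)),("screen",S[2]),("edges",S[3:5].mean(0)),("lip",L[:2].mean(0)),("front",L2.mean(0)),("lipfront",L[2]),("chip clear",C[3:].mean(0)),("chip frost",C[0]-15*np.r_[n,0]),("chip frost2",C[2]+15*np.r_[n,0])]:
    print(nm,"along %.1f lat %.1f"%(p[:2]@u,p[:2]@n))
q=np.array([427.2,-163.9]);print("tcp",q@u,q@n)
E
```

```text
screws [[ 537.  -147.5   70. ]
 [ 524.1 -222.1   70. ]
 [ 534.7 -185.5   70. ]
 [ 534.5 -136.1   70. ]
 [ 518.1 -232.4   70. ]]
lips [[ 521.6 -160.1   51. ]
 [ 513.8 -205.9   51. ]
 [ 504.3 -202.3   51. ]] front [[ 527.8 -134.5   70. ]
 [ 511.3 -231.1   70. ]]
chip [[ 506.2 -164.   176.5]
 [ 502.4 -184.9  176.5]
 [ 493.  -191.4  176.5]
 [ 418.4 -147.3  176.5]
 [ 413.4 -176.7  176.5]]
reader yaw -9.808334971020983 -9.699103768072561 -9.69151299937937
chip yaw -10.792589362482449 -10.440445375733049 89.35390601364726 29.85304367615848
screwmid along 554.3 lat -91.7
screen along 558.5 lat -91.7
edges along 550.0 lat -91.9
lip along 541.3 lat -92.1
front along 543.1 lat -91.7
lipfront along 531.4 lat -113.4
chip clear along 437.4 lat -88.8
chip frost along 526.7 lat -90.4
chip frost2 along 518.4 lat -89.6
tcp 448.8765036223232 -88.72955818552495
```

```bash
python3 go.py 405 -162.5 60 -8.9
```

```text
7.0 [ 427.3 -164.   157.1] [-1.7995e+02  1.7000e-01 -9.6900e+00] [ 0.7 -0.5 -0.5] 28.8
[-0.022   0.0023  0.0972 -0.0009  0.0029 -0.0138]
```

jog_arm:
  targets:
    - [-0.008,0.001,0.01,0,0,0,0.8]
    - [-0.016,0.002,0.03,0,0,-0.007,0.8]
    - [-0.022,0.002,0.055,0,0,-0.014,0.8]
    - [-0.023,0.002,0.08,0,0,-0.014,0.8]
    - [-0.023,0.002,0.098,0,0,-0.014,0.8]

```text
time: 7.42
tool_pos: [403.4, -161.8, 57.9]
tcp_rot: [-179.9, 0.2, -8.9]
ft_force: [-1.0, 0.1, -1.4]
finger_gap: 29.2
```

jog_arm:
  targets:
    - [0,0,0,0,0,0,0.8]
    - [0,0,0,0,0,0,0.8]
    - [0,0,0,0,0,0,0.8]
    - [0,0,0,0,0,0,0.8]
    - [0,0,0,0,0,0,0.8]

```text
time: 7.83
tool_pos: [406.7, -163.3, 62.5]
tcp_rot: [179.9, -0.1, -8.9]
ft_force: [1.2, 0.7, -0.8]
finger_gap: 29.2
```

```bash
python3 go.py 411.2 -163.5 25 -8.9
```

```text
7.8333 [ 406.7 -163.3   62.5] [ 1.7995e+02 -1.4000e-01 -8.8900e+00] [ 1.2  0.7 -0.8] 29.2
[ 0.0043 -0.0005  0.0375  0.0009 -0.0025  0.0002]
```

jog_arm:
  targets:
    - [0.001,0,0.006,0,0,0,0.8]
    - [0.003,0,0.014,0,0,0,0.8]
    - [0.005,0,0.024,0,0,0,0.8]
    - [0.005,0,0.031,0,0,0,0.8]
    - [0.005,0,0.035,0,0,0,0.8]

```text
time: 8.25
tool_pos: [409.5, -162.9, 24.0]
tcp_rot: [-180.0, 0.1, -8.9]
ft_force: [-0.7, 1.1, -1.2]
finger_gap: 28.7
```

jog_arm:
  targets:
    - [0,0,0,0,0,0,0.8]
    - [0,0,0,0,0,0,0.8]
    - [0,0,0,0,0,0,0.8]
    - [0,0,0,0,0,0,0.8]
    - [0,0,0,0,0,0,0.8]

```text
time: 8.67
tool_pos: [410.9, -163.7, 26.4]
tcp_rot: [180.0, -0.0, -8.9]
ft_force: [0.2, 0.5, -1.1]
finger_gap: 28.8
```

```bash
python3 go.py 411.2 -163.5 25 -8.9;  python3 - <<'E'
from bench import r
from h import *
s=r.snapshot("wrist"); crop(s,100,0,400,200,2.5,"pics/w8.png")
import pickle; pickle.dump(s,open("w8.pkl","wb"))
s=r.snapshot("scene"); crop(s,220,180,320,260,8,"pics/s8.png")
pickle.dump(s,open("s8.pkl","wb"))
E
```

```text
8.6667 [ 410.9 -163.7   26.4] [ 1.7998e+02 -5.0000e-02 -8.8900e+00] [ 0.2  0.5 -1.1] 28.8
[ 0.0003 -0.0002  0.0014  0.0003 -0.0008  0.0001]
```

View pics/w8.png

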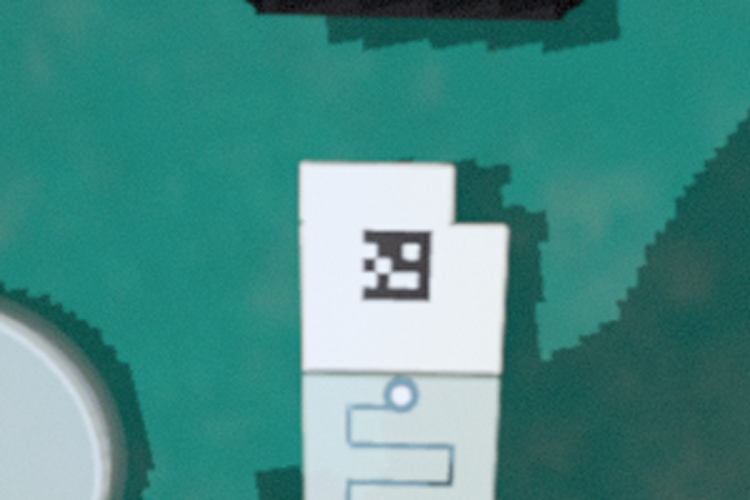

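View pics/s8.png

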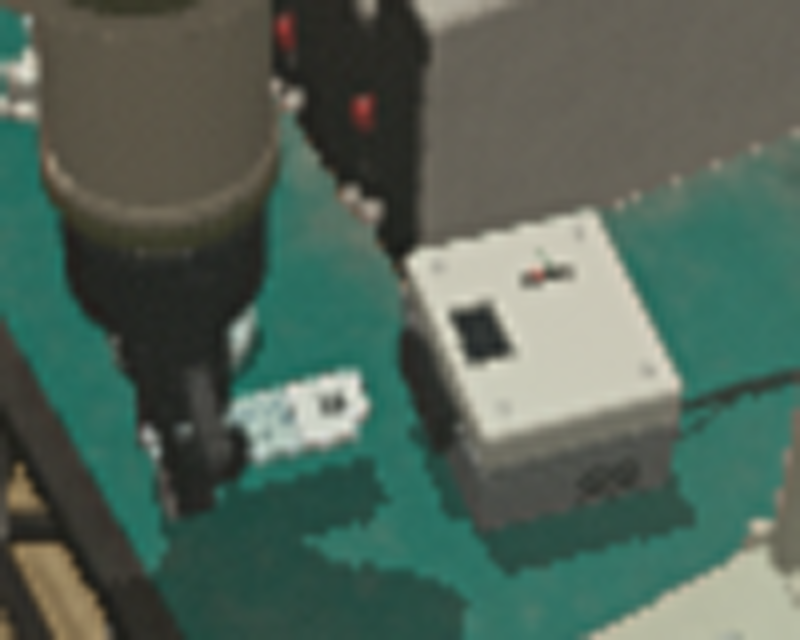

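```bash
python3 - <<'E'
from h import *
import pickle; s=pickle.load(open("w8.pkl","rb"))
f=lambda p:np.array(p)/2.5+[100,0]-0.5+.2
L=cast(s,f([[258,13],[568,18],[245,0],[585,0]]),50.5)
C=cast(s,f([[299,162],[508,226],[302,372],[501,375]]),26+19.6)
u=np.array([np.cos(np.radians(-9.75)),np.sin(np.radians(-9.75))]);n=np.array([-u[1],u[0]])
for p in np.r_[L,C]: print("along %.1f lat %.1f"%(p[:2]@u,p[:2]@n))
E
```

```text
along 527.6 lat -72.7
along 527.6 lat -112.2
along 529.0 lat -71.1
along 529.6 lat -114.2
along 510.3 lat -77.0
along 502.2 lat -106.7
along 480.8 lat -76.9
along 480.8 lat -106.8
```

jog_arm:
  targets:
    - [0.003,0.0004,0.0015,0,0,0,0.8]
    - [0.008,0.0005,0.0015,0,0,0,0.8]
    - [0.014,0.0006,0.0015,0,0,0,0.8]
    - [0.019,0.0007,0.0015,0,0,0,0.8]
    - [0.022,0.0007,0.0015,0,0,0,0.8]

```text
time: 9.18
tool_pos: [433.2, -167.9, 24.7]
tcp_rot: [180.0, -0.0, -8.9]
ft_force: [-0.1, -0.0, -0.6]
finger_gap: 29.0
```

jog_arm:
  targets:
    - [0,0,0,0,0,0,0.8]
    - [0,0,0,0,0,0,0.8]
    - [0,0,0,0,0,0,0.8]

```text
time: 9.43
tool_pos: [432.0, -167.5, 24.3]
tcp_rot: [-180.0, 0.0, -8.9]
ft_force: [-0.1, 0.2, -0.9]
finger_gap: 28.9
```

```bash
python3 go.py 411.2 -163.5 24.5 -8.9;  python3 - <<'E'
from bench import r
from h import *
s=r.snapshot("wrist"); crop(s,100,0,400,200,2.5,"pics/w9.png")
E
```

```text
9.4333 [ 432.  -167.5   24.3] [-1.7999e+02  3.0000e-02 -8.8800e+00] [-0.1  0.2 -0.9] 28.9
[-0.0212 -0.0007 -0.0002 -0.0001  0.0005  0.0003]
```

View pics/w9.png

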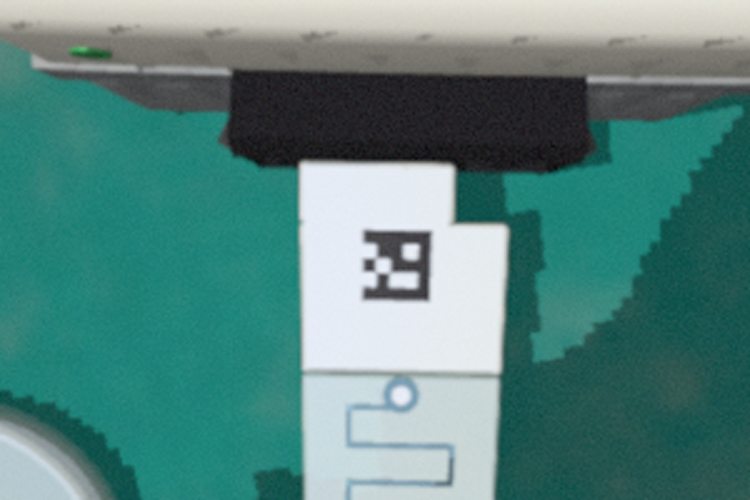

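jog_arm:
  targets:
    - [0.003,0.0005,0,0,0,0,0.8]
    - [0.009,0.0006,0,0,0,0,0.8]
    - [0.015,0.0007,0,0,0,0,0.8]
    - [0.021,0.0008,0,0,0,0,0.8]
    - [0.025,0.0009,0,0,0,0,0.8]

```text
time: 9.9
tool_pos: [457.9, -172.7, 24.7]
tcp_rot: [180.0, -0.0, -8.9]
ft_force: [0.4, 0.2, -1.1]
finger_gap: 28.8
```

jog_arm:
  targets:
    - [0,0,0,0,0,0,0.8]
    - [0,0,0,0,0,0,0.8]
    - [0,0,0,0,0,0,0.8]

```text
time: 10.15
tool_pos: [456.5, -172.2, 24.2]
tcp_rot: [-180.0, 0.0, -8.9]
ft_force: [0.3, -0.1, -0.4]
finger_gap: 28.8
```

```bash
python3 go.py 411.2 -163.5 24.5 -8.9;  python3 - <<'E'
from bench import r
from h import *
s=r.snapshot("wrist"); crop(s,100,0,400,220,2.5,"pics/w10.png")
E
```

```text
10.15 [ 456.5 -172.2   24.2] [-1.7999e+02  4.0000e-02 -8.8800e+00] [ 0.3 -0.1 -0.4] 28.8
[-0.0461 -0.0016 -0.0003 -0.0002  0.0006  0.0003]
```

View pics/w10.png

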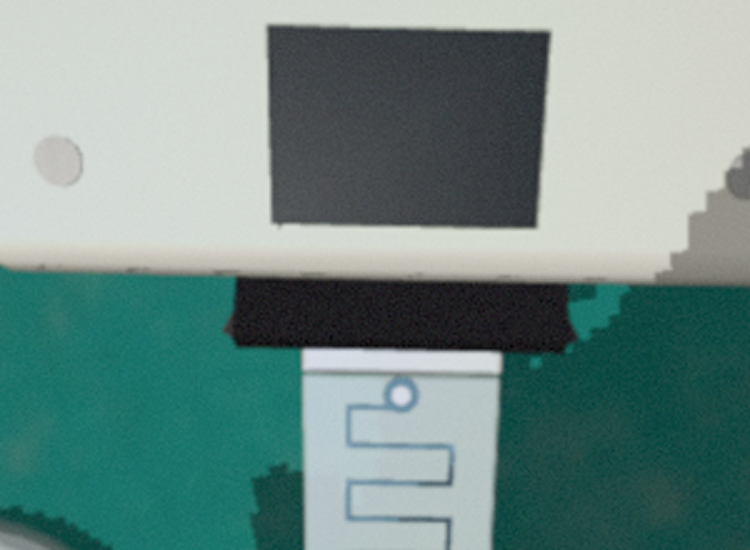

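jog_arm:
  targets:
    - [0.002,0,0,0,0,0,0.8]
    - [0.004,0,0,0,0,0,0.8]
    - [0.006,0.0001,0,0,0,0,0.8]
    - [0.008,0.0001,0,0,0,0,0.8]
    - [0.009,0.0001,0,0,0,0,0.8]

```text
time: 10.62
tool_pos: [466.0, -174.0, 24.6]
tcp_rot: [180.0, -0.0, -8.9]
ft_force: [0.5, 0.1, -1.2]
finger_gap: 29.4
```

jog_arm:
  targets:
    - [0.001,0,0,0,0,0,0.8]
    - [0.002,0,0,0,0,0,0.8]
    - [0.003,0,0,0,0,0,0.8]
    - [0.003,0,0,0,0,0,0.8]

```text
time: 10.95
tool_pos: [468.4, -174.3, 24.3]
tcp_rot: [-180.0, 0.0, -8.9]
ft_force: [-2.2, -0.8, -0.1]
finger_gap: 28.7
```

```bash
python3 - <<'E'
from bench import r
from h import *
q=r.sense(); print(q["time"],q["tool_pos"].round(1),q["tcp_rot"].round(2),q["ft_force"].round(1),q["wrist_torque"].round(2),q["finger_gap"])
s=r.snapshot("wrist"); crop(s,100,0,400,220,2.5,"pics/w11.png")
s=r.snapshot("top"); crop(s,280,150,340,210,8,"pics/t11.png")
E
```

```text
10.95 [ 468.4 -174.3   24.3] [-1.80e+02  4.00e-02 -8.89e+00] [-2.2 -0.8 -0.1] [-0.07  0.35 -0.09] 28.664199306299505
```

View pics/w11.png

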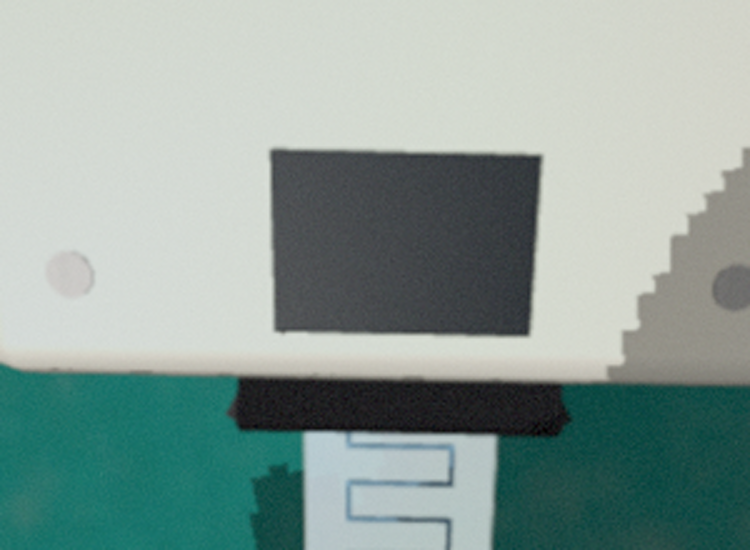

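View pics/t11.png

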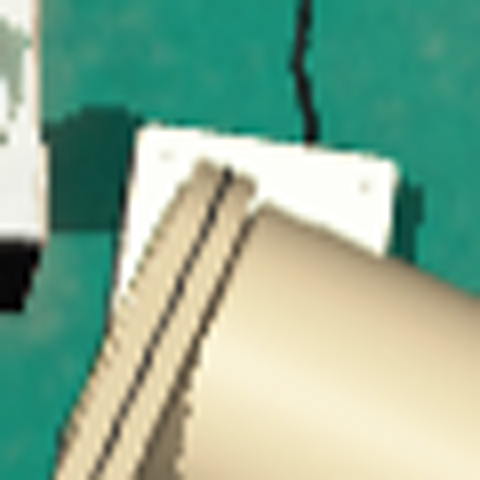

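jog_arm:
  targets:
    - [0.0005,0,0,0,0,0,0.8]
    - [0.001,0,0,0,0,0,0.8]
    - [0.0015,0,0,0,0,0,0.8]
    - [0.002,0,0,0,0,0,0.8]
    - [0.002,0,0,0,0,0,0.8]

```text
time: 11.47
tool_pos: [470.4, -174.6, 24.4]
tcp_rot: [180.0, 0.0, -8.9]
ft_force: [-2.8, -0.7, -0.4]
finger_gap: 29.4
```

jog_arm:
  targets:
    - [0.0005,0,0,0,0,0,0.8]
    - [0.001,0,0,0,0,0,0.8]
    - [0.001,0,0,0,0,0,0.8]
    - [0.001,0,0,0,0,0,0.8]

```text
time: 11.8
tool_pos: [471.4, -174.7, 24.4]
tcp_rot: [-180.0, 0.0, -8.9]
ft_force: [-3.3, -0.1, 0.1]
finger_gap: 28.9
```

jog_arm:
  targets:
    - [0.0005,0,0,0,0,0,0.8]
    - [0.001,0,0,0,0,0,0.8]
    - [0.001,0,0,0,0,0,0.8]
    - [0.001,0,0,0,0,0,0.8]

```text
time: 12.13
tool_pos: [472.3, -174.9, 24.3]
tcp_rot: [-180.0, 0.0, -8.9]
ft_force: [-5.8, -0.5, -0.2]
finger_gap: 29.0
```

```bash
python3 - <<'E'
from bench import r
from h import *
q=r.sense(); print(q["time"],q["tool_pos"].round(1),q["tcp_rot"].round(2),q["ft_force"].round(1),q["wrist_torque"].round(2),q["finger_gap"])
s=r.snapshot("wrist"); crop(s,100,0,400,220,2.5,"pics/w12.png")
s=r.snapshot("scene"); crop(s,250,190,320,250,8,"pics/s12.png")
E
```

```text
12.1333 [ 472.3 -174.9   24.3] [-1.80e+02  3.00e-02 -8.89e+00] [-5.8 -0.5 -0.2] [-0.06  0.78 -0.14] 29.027841526886245
```

View pics/w12.png

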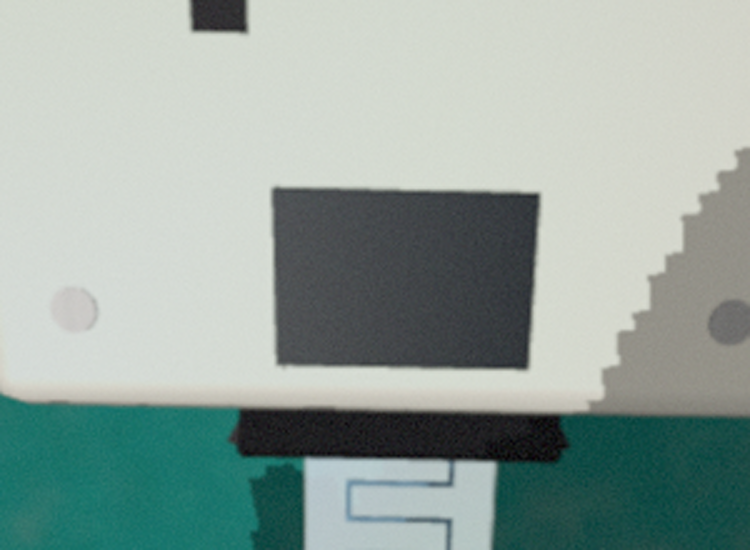

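View pics/s12.png

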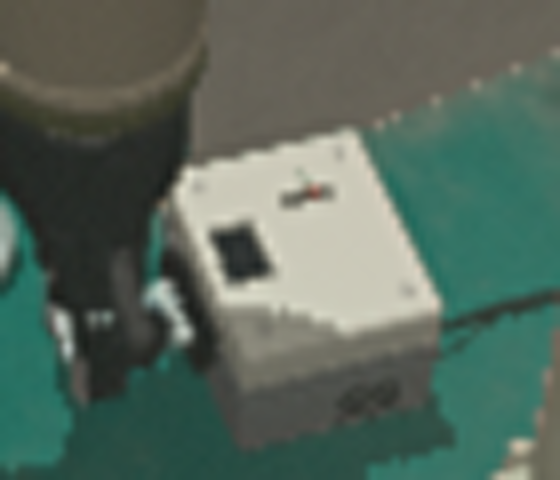

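jog_arm:
  targets:
    - [0.0003,0,0,0,0,0,0.8]
    - [0.0005,0,0,0,0,0,0.8]
    - [0.0005,0,0,0,0,0,0.8]
    - [0.0005,0,0,0,0,0,0.8]
    - [0.0005,0,0,0,0,0,0.8]

```text
time: 12.65
tool_pos: [472.3, -174.9, 24.1]
tcp_rot: [-180.0, 0.1, -8.9]
ft_force: [-6.4, -0.6, 0.0]
finger_gap: 28.6
```

jog_arm:
  targets:
    - [0,0,0,0,0,0,0.8]
    - [0,0,0,0,0,0,0.8]
    - [0,0,0,0,0,0,0.8]
    - [0,0,0,0,0,0,0.8]
    - [0,0,0,0,0,0,0.8]

```text
time: 13.07
tool_pos: [472.3, -174.8, 24.1]
tcp_rot: [-180.0, 0.1, -8.9]
ft_force: [-6.6, -0.8, 0.7]
finger_gap: 28.7
```

```bash
python3 - <<'E'
from bench import r
from h import *
q=r.sense(); print(q["time"],q["tool_pos"].round(1),q["tcp_rot"].round(2),q["ft_force"].round(1),q["wrist_torque"].round(2),q["finger_gap"])
s=r.snapshot("scene"); crop(s,270,200,310,230,16,"pics/s13.png")
s=r.snapshot("wrist"); crop(s,0,0,512,384,1.5,"pics/w13.png")
E
```

```text
13.0667 [ 472.3 -174.8   24.1] [-1.7999e+02  9.0000e-02 -8.8900e+00] [-6.6 -0.8  0.7] [-0.09  1.01 -0.12] 28.664150713089455
```

View pics/s13.png

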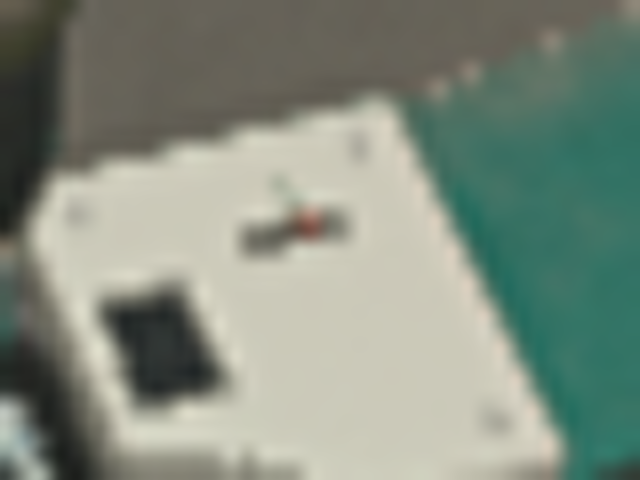

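View pics/w13.png

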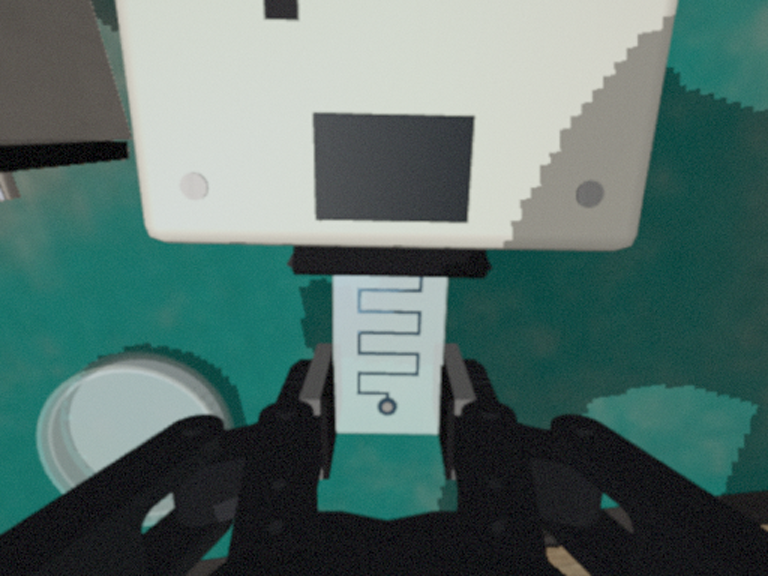

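```bash
python3 - <<'E'
from bench import r
print(r.hand_in())
E
```

```text
the job is handed in; nothing more can be done
None
```

I gripped the chip by its long edges near the clear end and lifted it off the cradle. I turned it to the reader's direction (about -10°) and pushed it frosted end first, label up, into the slot. I handed in at about 13 s, still gripping (40 N set) and pushing.

**Fully home:** on the last 0.5 mm push the tool did not advance and the force rose from 5.8 to 6.6 N. The springs alone give 4 N at the stop, so the chip is against it. In the scene camera the red flag stands next to the green line.

**Grip and position:** the fingers stood 29 mm apart, and in the wrist camera the chip kept its place between them, with no visible slip. The chip looked level and straight.

**Bench items:** the petri dish, the closest item, showed no contact. I did not re-measure the positions of the others, but the arm stayed well clear of them.

No check failed. Two measurements differed slightly: estimates of the reader's front face differed by about 2 mm between camera views. The last advance was therefore judged by force and the flag. `hand_in` gave no verdict.

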